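# Set the eccentric guide roller of a plate lane with a plate as gauge

### The arm

A 7-joint arm with a two-finger parallel gripper is mounted at the origin on a cart in front of the work surface, level with it; the furniture and walls round the work are solid. World frame = base frame: x ahead of the robot, y to its left, z up, the work surface at z = 0. Lengths are in mm, angles in rad, forces in N, time in s.
With the tool pointing down it reaches from about 350 to 900 mm from the base axis. Payload 7.2 kg.
Tool frame: the origin (TCP) lies midway between the tips of the shut fingers; the grasp point (between the pads) lies 19 mm behind it; z points along the fingers, y is the line along which they close (so a half turn about z gives the same grasp; the last joint's range is limited). The gripper opens to 88 mm and grips with 3 to 60 N. Pads are 20 mm wide; open, the fingers measure 115 mm over their backs; the gripper's body (75 mm by 178 mm) begins 61 mm behind the grasp point.
Start: joints at [-1.271, 0.411, -0.013, 1.596, 0.006, 1.134, -0.082], TCP at [224.737, 583.2, 222.653] pointing down, gripper open.
Joint ranges: [-2.95, 2.95], [-0.29, 1.99], [-1.47, 1.44], [0.14, 2.54], [-1.03, 4.17], [0.13, 1.85], [-2.86, 2.86]. Speed limits (rad/s): [2.39, 2.39, 3.01, 3.01, 3.14, 3.14, 3.14].

### API

Orientations are given as a unit quaternion [x, y, z, w].
In Python, from station import sensors, optics, bot, trace gives the robot as it stands.
- The arm moves only by the tool arm_command, never from a script. Its argument "motion" is a list of rows, each a list of 3 entries, a list of its own where there are three numbers: the opening in per cent of the stroke, from 0 (shut) to 100 (fully open), then the shift along the tool's x, y, z in mm, then the turn, a rotation vector about the tool's x, y, z in degrees. A call has 1 to 20 rows; each row shifts and turns the commanded pose from where the row before left it, along the tool's axes as they then stand; what a row does not reach is not made up. A row lasts 1/10 s, in which the tool goes at most 50 mm and 8.59 degrees, less where a joint would pass 70% of its speed; a pose out of reach is approached as far as the arm can. A call is refused whole if a number of a shift passes 50 or a number of a turn 8.59, either way. A call with a gripper value outside its range is refused whole. The fingers move at their own pace and stop on an object; "newtons" is the grip in N (left out, the last holds). Time passes only in rows, so rows that do not move let the fingers close. It gives the time, the measured TCP pose, the force, the opening and the grip force at its end, in the units of the state.
- sensors.get_obs(): the state, without advancing time (a new reading comes with each control period).
- optics.capture(name): name is "scene" or "side" or "wrist"; returns a dict with "pixels" (480x640x3 uint8, red, green, blue), "camera_matrix" (3x3 intrinsics, pixels), "rvec" (rotation vector, rad) and "tvec" (3), from world to camera coordinates, as OpenCV has them. Camera axes: x right, y down, z forward; pixel columns grow to the right and rows downward; lengths in mm; the calibration is good to about 2 mm. A picture is of the moment at which its call begins. There is no depth.
- bot.finish_job(): hands the job in; it is judged then, once.
Trained networks look in a picture, given as the dict that the camera call returned (one of the last four; its "shot" number tells which), for a name from the list of things; names that differ only in an ending like _2 or _b are one class to them, and where a whole thing is asked for, a point or a joint stands for the part that bears it (a point fixed in the world has none). Each returns a list of dicts, best first, with "conf" (0 to 1); they miss things now and then, are a little off and sometimes report something else, mostly with a low value. They report only what shows in the picture. A call takes as long as a camera call. They do not tell look-alikes from the thing itself.
- trace(picture, name): "pixels" (480x640 bool, what is visible of it) and "pixel" ([column, row] in pixels, amid what is visible of it).
The state is a dict: "t": time; "joints": joint angles; "dq": joint speeds; "effort": joint torques, N m; "tcp_pos": TCP position; "eef_rot": TCP orientation; "ft_force": force on the tool from outside, world axes, zero at the start; "ft_torque": the same for the moment, N m; "gripper_width": opening from 0.0 (shut) to 1.0 (fully open); "finger_force": force on a finger pad.
Only numpy, scipy, OpenCV 4.12 (cv2) and the standard library are available. Lean on these libraries where they do the work, as an engineer would, in place of code of your own. Each camera call takes 0.05 s, during which the arm holds its last target. There are 200 camera calls.

### The job

The guide roller of the plate lane has been left slack: use the well plate lying in the lane as the gauge and set it again. Push the plate along the fence until its middle is beside the roller, turn the roller's lever until the roller leaves the plate only about a millimetre of play against the fence, then slide the plate on through the set gap, flat in the lane, until it is right past the roller. Leave the roller at that setting and the petri dish and the vial rack undisturbed.

Things in the scene. Friction and masses are not known exactly. Their poses are not given: they have to be found in the camera images.
- bed: Fixed grey metal bed of the plate lane, 372 x 132 x 6 mm, with a tab at its far side for the roller. Origin on its underside, on the desk, beneath the lane's middle beside the roller; y along the lane (the plate travels to +y), x across it from fence to roller; lane surface at z = 6 mm. A steel end stop, 12 mm high, its face at y = 175 mm, closes one end; the -y end is open.
- fence: Straight steel bar, 350 mm long, 14 mm wide, 14 mm high, fixed on the bed along the lane's near side, its guiding face 40.5 to 46.5 mm to the -x side of the bed's origin (differs from run to run). Origin on the lower edge of that face, halfway along; x points from the face straight across the lane to the roller, y along the lane.
- plate: White well plate, the gauge, loose: 85.4 mm wide (x), 127.6 mm long (y), 14 mm high, about 45 g; origin at the centre of its underside. It starts lying in the lane at the -y side of the roller, its long side about along the fence and at most 5 mm from it, with its centre 90 to 110 mm short of the roller.
- roller_lever (a joint): Angle (rad, anticlockwise from above) of the roller's lever about the bolt at roller_pivot. At 0 it points along the bed's +x. Turning it positive (its end goes towards the bed's +y) moves the roller to the fence: the gap narrows by 12 mm x the change of sin(angle). Range -1.2 to 1.0; starts at -1.1 to -0.65; right setting between -0.4 and 0.35. Stays where left; about 2 N at the peg turns it.
- roller_pivot (a point): The bolt's axis about which roller and lever turn, at the level of the lane's surface.
- roller_center (a point): Centre of the white roller disc (radius 25 mm, 2 to 16 mm above the lane), 12 mm off the bolt's axis, 90 degrees anticlockwise of the lever. The gap for the plate is this point's x in the fence's frame less 25 mm; the play is the gap less the plate's 85.4 mm.
- lever_peg (a point): Middle of the black upright peg at the lever's end, 85 mm from the bolt's axis, 50 mm above the lane's surface: a round peg of 14 mm diameter from 28 to 62 mm above the lane's surface, with an 18 mm wide head up to 74 mm. The lever below it is a flat bar, 16 mm wide, its top 28 mm above the lane's surface.
- petri: Closed petri dish, about 85 mm across and under 15 mm high, loose on the desk beside the bed, beyond the roller on its +y side; origin at the centre of its underside. Not to be moved.
- rack: Open empty vial rack, 60 x 108 x 26 mm, loose on the desk beside the bed, beyond the roller on its -y side; origin at the centre of its underside. Not to be moved.
Things that resemble listed ones, but are neither listed nor needed, are in the scene too. There is more than one size of the plate; the job needs the larger.

How it is judged (in metres and radians):
On the way:
1. with the plate's middle beside the roller (within 35 mm), the roller is set to leave it 0.2 to 2.2 mm of play, and the lever is left standing (x of roller_center in the frame of fence between 0.1106 and 0.1126 m and angle between plate's own z axis and vertical below 0.05 rad and z of plate in the frame of bed below 0.01 m and x of plate in the frame of bed between -0.012 and 0.012 m and y of plate in the frame of bed between -0.035 and 0.035 m and velocity of joint roller_lever between -0.05 and 0.05 rad/s), for 0.3 s.
At the end, for the whole second after the job is handed in: The roller still leaves 0.2 to 2.2 mm of play for the plate's width, and the plate lies at rest, flat in the lane, along the fence (within 0.12 rad; centre within 12 mm of the lane's middle), with its centre more than 72 mm past the roller, so that all of it has gone through the gap (x of roller_center in the frame of fence between 0.1106 and 0.1126 m and angle between plate's own z axis and vertical below 0.05 rad and z of plate in the frame of bed below 0.01 m and x of plate in the frame of bed between -0.012 and 0.012 m and y of plate in the frame of bed above 0.072 m and linear speed of plate below 0.01 m/s and angle between the y axis of plate and the y axis of fence, either way round below 0.12 rad); the robot touches nothing.
It fails at once if the petri dish or the vial rack is moved by more than 15 mm (distance of any of petri, rack from where it was at the start of the episode above 0.015 m).
It also fails if it takes over 59 s, if anything falls off the work surface, if the arm or the gripper's body presses on something with over 40 N, if the wrist force passes 120 N, or if a joint passes its speed limit or range.

## Working session

There is one attempt and no reset: what is moved stays moved. The work goes in short steps, Python scripts to look and compute and a tool call to move; the robot and the scene stay as the last step left them, time stands still between calls to the robot, and variables do not carry over. Pictures are saved under pics/ and viewed, at most 10 in all, crops included, and the job is handed in when it is done.

Besides the shell and the picture viewer there is one more tool, called after "Emit:" by a JSON object that holds its "name" and its "arguments", one argument or row to a line. arm_command: Moves the arm, as the interface text tells. Its arguments: {"type":"object","properties":{"motion":{"type":"array"},"newtons":{"type":"number"}},"required":["motion"]}

```bash
ls; mkdir -p pics; cat > h.py <<'E'
import numpy as np, cv2
from station import sensors, optics, bot, trace
def ray(c,px):
    K=np.array(c["camera_matrix"],float);R=cv2.Rodrigues(np.array(c["rvec"],float))[0];t=np.array(c["tvec"],float).ravel()
    d=R.T@np.linalg.inv(K)@np.array([px[0],px[1],1.0]);return -R.T@t,d
def at(c,px,z):
    o,d=ray(c,px);return o+d*(z-o[2])/d[2]
def proj(c,P):
    return cv2.projectPoints(np.array(P,float).reshape(-1,1,3),np.array(c["rvec"],float),np.array(c["tvec"],float),np.array(c["camera_matrix"],float),None)[0].reshape(-1,2)
def save(c,n,crop=None,s=1):
    im=c["pixels"][:,:,::-1]
    if crop: im=im[crop[1]:crop[3],crop[0]:crop[2]]
    cv2.imwrite("pics/"+n+".png",cv2.resize(im,None,fx=s,fy=s,interpolation=cv2.INTER_CUBIC))
E
python3 - <<'E'
from h import *
o=sensors.get_obs();print(o)
a=optics.capture("scene");b=optics.capture("side")
save(a,"scene0");save(b,"side0")
for c,nm in((a,"scene"),(b,"side")):
    print(nm,"cam at",ray(c,(320,240))[0].round(),ray(c,(320,240))[1].round(2))
    for n in["bed","fence","plate","roller_lever","roller_center","lever_peg","petri","rack"]:
        for r in trace(c,n)[:3]:
            print(n,round(r["conf"],2),np.round(r["pixel"]),r["pixels"].sum(),at(c,r["pixel"],6).round())
E
```

```text
pics
{'t': 0.0, 'joints': array([-1.27117486,  0.41186311, -0.01271725,  1.59702325,  0.00558745,
        1.13427714, -0.08220264]), 'dq': array([ 4.24692151e-04, -2.04079087e-03, -7.49641104e-04,  1.77670265e-04,
       -7.32322447e-05,  2.06534293e-03, -2.76063139e-04]), 'effort': array([ 9.43888381e-05, -5.87937677e+01,  6.41294941e-01, -2.91075683e+01,
       -5.39698137e-02,  1.83490635e-02,  1.40096022e-04]), 'tcp_pos': array([224.59555998, 582.72753388, 221.84046786]), 'eef_rot': array([ 1.82865188e-01,  9.83137698e-01, -7.62022233e-04, -9.33189715e-05]), 'ft_force': array([-0.1004447 ,  0.27857402,  0.51928589]), 'ft_torque': array([-0.01575315,  0.04411811, -0.04954983]), 'finger_force': 0.0, 'gripper_width': 0.9975476741694788}
scene cam at [ 271. -654.  913.] [ 0.28  0.58 -0.76]
bed 0.62 [289. 249.] 7094 [529.  44.   6.]
fence 0.8 [267. 270.] 1250 [467.  14.   6.]
fence 0.16 [333. 251.] 795 [610.  -2.   6.]
plate 0.86 [301. 297.] 2557 [502. -77.   6.]
plate 0.74 [345. 386.] 1483 [ 492. -279.    6.]
roller_lever 0.95 [331. 252.] 704 [604.  -2.   6.]
roller_center 0.92 [336. 252.] 778 [614.  -7.   6.]
lever_peg 0.88 [336. 253.] 790 [612.  -8.   6.]
petri 0.6 [327. 195.] 844 [672. 150.   6.]
rack 0.7 [379. 315.] 1856 [ 616. -179.    6.]
rack 0.52 [332. 253.] 734 [606.  -6.   6.]
side cam at [187. 503. 675.] [ 0.44 -0.59 -0.67]
bed 0.67 [303. 320.] 10495 [530.  82.   6.]
fence 0.59 [338. 328.] 2384 [476.  60.   6.]
plate 0.86 [432. 221.] 873 [ 486. -267.    6.]
plate 0.72 [371. 270.] 2632 [505. -80.   6.]
roller_lever 0.88 [312. 268.] 1008 [591. -19.   6.]
roller_lever 0.66 [303. 324.] 10364 [526.  89.   6.]
roller_center 0.62 [308. 267.] 1081 [599. -17.   6.]
lever_peg 0.87 [309. 264.] 1036 [601. -23.   6.]
lever_peg 0.61 [208. 310.] 1713 [665. 163.   6.]
petri 0.77 [209. 309.] 1661 [667. 160.   6.]
petri 0.61 [311. 268.] 1078 [592. -17.   6.]
rack 0.67 [350. 218.] 1629 [ 617. -174.    6.]
```

View pics/scene0.png

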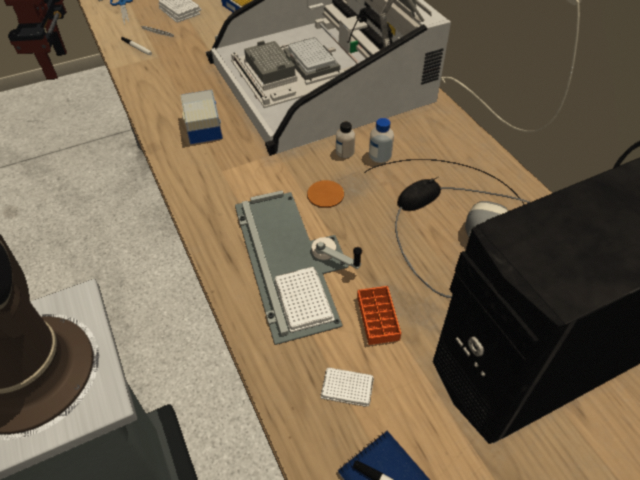

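View pics/side0.png

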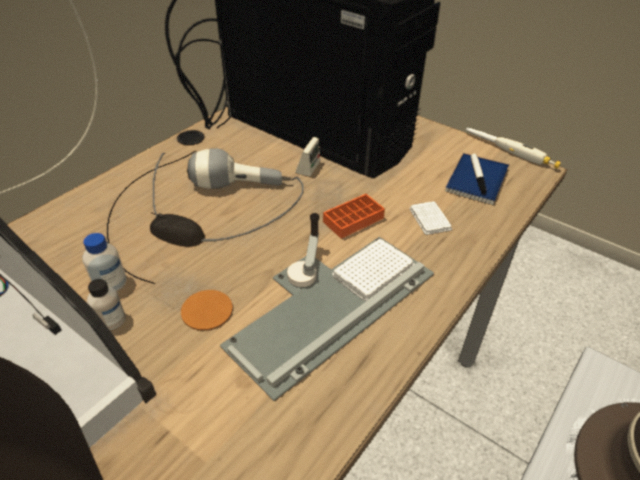

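Scene view: the larger white plate lies in the lane at (301,297). The smaller look-alike plate is on the desk at (345,386). The lever peg is at (357,256), and the roller at (323,247). The orange petri dish is at (325,194) and the rack at (379,315). In the side view they are at (371,270), (432,221), (315,222), (300,274), (207,309) and (353,215). I choose the plate at (301,297), because it lies in the lane.

```bash
python3 - <<'E'
from h import *
a=optics.capture("scene");b=optics.capture("side")
for c in(a,b):
    for r in trace(c,"plate")[:2]:
        m=r["pixels"].astype(np.uint8);ys,xs=np.nonzero(m)
        w=np.array([at(c,p,18)[:2] for p in zip(xs,ys)],np.float32)
        (cx,cy),(w1,h1),an=cv2.minAreaRect(w);print("plate",cx,cy,w1,h1,an)
    r=trace(c,"bed")[0];ys,xs=np.nonzero(r["pixels"]);w=np.array([at(c,p,6)[:2] for p in zip(xs,ys)],np.float32)
    print("bed",cv2.minAreaRect(w))
print("device corners",at(a,(272,148),0).round(),at(a,(210,56),0).round())
print("peg top",at(a,(358,250),80).round(),at(b,(314,215),80).round())
print("roller",at(a,(321,244),22).round(),at(b,(300,272),22).round())
# bed corners in pictures, z=6
for c,ps in((a,[(236,204),(290,193),(341,327),(276,340)]),(b,[(222,345),(276,391),(433,273),(381,240)])):
    print([at(c,p,6)[:2].round() for p in ps])
save(a,"crop0",(220,170,420,350),4)
E
```

```text
plate 500.4964599609375 -85.77869415283203 134.58140563964844 88.30682373046875 81.19966125488281
plate 492.6352844238281 -284.973876953125 57.9074592590332 83.32345581054688 51.7721061706543
bed ((556.7099609375, 22.774124145507812), (384.2377014160156, 226.8873748779297), 80.85883331298828)
plate 499.64501953125 -75.04842376708984 135.9810791015625 88.85424041748047 81.09003448486328
plate 489.09637451171875 -262.0766296386719 59.799354553222656 91.84033203125 52.65488052368164
bed ((573.1781005859375, 20.242538452148438), (370.05902099609375, 268.6553039550781), 81.68391418457031)
device corners [626. 363.   0.] [623. 825.   0.]
peg top [626. -73.  80.] [625. -67.  80.]
roller [590.  15.  22.] [592.  14.  22.]
[array([477., 217.]), array([599., 194.]), array([ 540., -170.]), array([ 421., -142.])]
[array([598., 198.]), array([480., 208.]), array([ 415., -142.]), array([ 535., -158.])]
```

View pics/crop0.png

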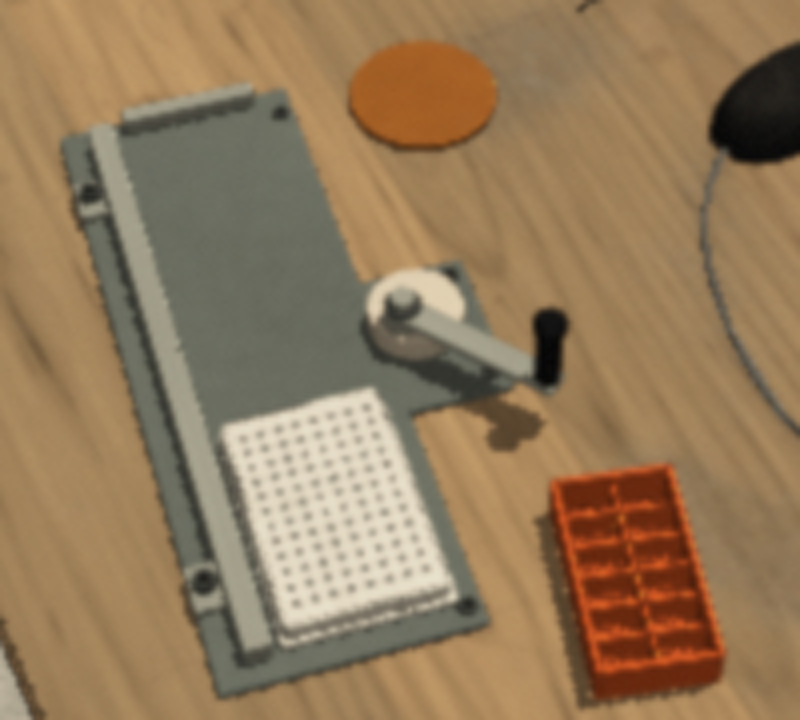

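The close crop shows the plate in the lane, clear of the fence by a few mm. The lever points about -45° from the lane's +x, with its peg at crop (548,345). Next I go above the lane, with the tool's y along it.

Emit:
{"name": "arm_command", "arguments": {
  "motion": [
    [0, [-40, -40, -9], [0, 0, 0]],
    [0, [-40, -40, -9], [0, 0, 0]],
    [0, [-40, -40, -9], [0, 0, 0]],
    [0, [-40, -40, -9], [0, 0, 0]],
    [0, [-40, -40, -9], [0, 0, 0]],
    [0, [-40, -40, -9], [0, 0, 0]],
    [0, [-40, -40, -9], [0, 0, 0]],
    [0, [-40, -40, -9], [0, 0, 0]],
    [0, [-40, -40, -9], [0, 0, 0]],
    [0, [-40, -40, -9], [0, 0, 0]],
    [0, [-40, -40, -9], [0, 0, 0]],
    [0, [-45, -40, -9], [0, 0, 0]],
    [0, [0, 0, 0], [0, 0, -6.1]],
    [0, [0, 0, 0], [0, 0, -6.1]],
    [0, [0, 0, 0], [0, 0, 0]],
    [0, [0, 0, 0], [0, 0, 0]]
  ]
}}

```text
t: 2.8
tcp_pos: [467.6, 42.9, 316.5]
eef_rot: [0.079, 0.997, 0.0, 0.0]
ft_force: [-0.1, -0.1, 0.2]
gripper_width: 0.006
finger_force: 0.0
```

```bash
python3 - <<'E'
from h import *
o=sensors.get_obs();print(o["t"],o["tcp_pos"],o["eef_rot"],o["ft_force"])
a=optics.capture("wrist");save(a,"w1")
print(ray(a,(320,240)))
for n in["bed","fence","plate","roller_lever","roller_center","lever_peg","rack"]:
    for r in trace(a,n)[:2]: print(n,round(r["conf"],2),np.round(r["pixel"]),r["pixels"].sum())
E
```

```text
2.8 [467.62948775  42.89009724 316.49445969] [7.87342392e-02 9.96895636e-01 8.71194712e-05 4.55856276e-05] [-0.14306224 -0.06151705  0.24576016]
(array([386.25417273,  55.50888998, 479.75592646]), array([ 0.30665086, -0.0393177 , -0.95109385]))
bed 0.73 [339. 228.] 19778
bed 0.59 [423. 319.] 2709
fence 0.87 [308. 182.] 4260
plate 0.62 [226. 226.] 6710
plate 0.6 [ 78. 246.] 2837
roller_lever 0.73 [278. 299.] 1409
roller_center 0.73 [280. 300.] 1470
rack 0.73 [170. 318.] 4124
rack 0.23 [278. 297.] 1397
```

View pics/w1.png

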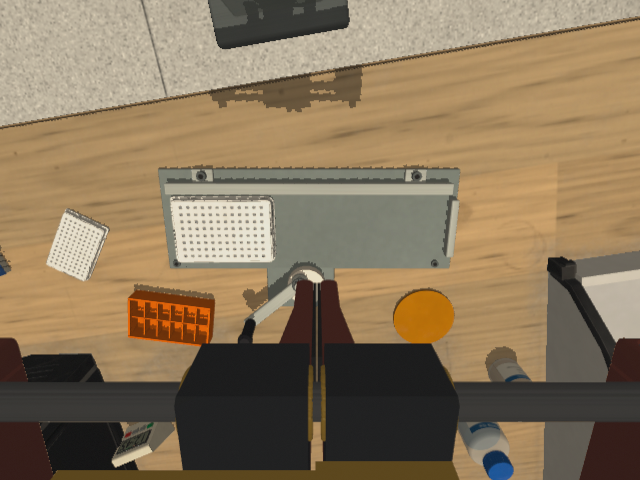

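The wrist view shows the plate at (222,230), with the fence bar running along row 188. The roller is at (308,272) behind the fingers, the peg at (247,330), the rack at (170,318) and the petri dish at (423,315). I measure the lane from this view.

```bash
python3 - <<'E'
from h import *
a=optics.capture("wrist")
bl,br=at(a,(162,169),6),at(a,(459,168),6)
print("bed corners",bl.round(1),br.round(1))
f1,f2=at(a,(175,194),20),at(a,(445,194),20);print("fence face",f1.round(1),f2.round(1))
d=(br-bl)[:2];print("ang",np.degrees(np.arctan2(d[1],d[0])),np.linalg.norm(d))
d=(f2-f1)[:2];an=np.arctan2(d[1],d[0]);print("angf",np.degrees(an))
v=np.array([np.cos(an),np.sin(an)]);u=np.array([v[1],-v[0]])
# bed origin from corners: 186 along from left; fence face ~ -43.5
c=(bl+br)[:2]/2
print("mid near edge",c.round(1),"face x rel",(f1[:2]-c)@u, "u",u,"v",v)
r=trace(a,"plate")[0];ys,xs=np.nonzero(r["pixels"])
w=np.array([at(a,p,20)[:2] for p in zip(xs,ys)],np.float32);print("plate",cv2.minAreaRect(w))
P=(w.mean(0));print("plate lane coords", (w.mean(0)-c)@u,(w.mean(0)-c)@v)
pk=at(a,(250,320),80)[:2];print("peg top",pk,"roller",at(a,(307,272),22))
E
```

```text
bed corners [ 418.4 -141.6    6. ] [473.7 218.6   6. ]
fence face [ 449.2 -128.5   20. ] [500.  195.6  20. ]
ang 81.28275445473689 364.429842635061
angf 81.0914917160083
mid near edge [446.1  38.5] face x rel 28.9348580046352 u [ 0.98793688 -0.15485709] v [0.15485709 0.98793688]
plate ((501.3623046875, -80.71168518066406), (128.56027221679688, 85.86094665527344), 81.09224700927734)
plate lane coords 72.74141546531817 -109.04769990817594
peg top [600.05585783 -57.12038347] roller [574.17429012  13.56700227  22.        ]
```

Emit:
{"name": "arm_command", "arguments": {
  "motion": [
    [0, [-10, -30, 10], [0, 0, 0]],
    [0, [-10, -45, 35], [0, 0, 0]],
    [0, [-10, -45, 35], [0, 0, 0]],
    [0, [-10, -45, 35], [0, 0, 0]],
    [0, [-10, -40, 35], [0, 0, 0]],
    [0, [0, -10, 35], [0, 0, 0]],
    [0, [0, 0, 35], [0, 0, 0]],
    [0, [0, 0, 35], [0, 0, 0]],
    [0, [0, 0, 0], [0, 0, 0]],
    [0, [0, 0, 0], [0, 0, 0]]
  ]
}}

```text
t: 4.3
tcp_pos: [482.3, -155.7, 78.7]
eef_rot: [0.078, 0.997, -0.0, -0.001]
ft_force: [0.2, -0.7, 0.2]
gripper_width: -0.002
finger_force: 0.0
```

Emit:
{"name": "arm_command", "arguments": {
  "motion": [
    [0, [-5, -13, 0], [0, 0, 0]],
    [0, [-4, -11, 12], [0, 0, 0]],
    [0, [0, 0, 25], [0, 0, 0]],
    [0, [0, 0, 27], [0, 0, 0]],
    [0, [0, 0, 0], [0, 0, 0]],
    [0, [0, 0, 0], [0, 0, 0]]
  ]
}}

```text
t: 4.9
tcp_pos: [488.5, -181.6, 15.8]
eef_rot: [0.078, 0.997, -0.0, 0.001]
ft_force: [-0.1, -0.8, 0.1]
gripper_width: 0.007
finger_force: 0.0
```

```bash
python3 - <<'E'
from h import *
o=sensors.get_obs();print(o["t"],o["tcp_pos"],o["eef_rot"],o["ft_force"])
b=optics.capture("side");save(b,"s1",(200,170,460,400),3)
print(proj(b,[o["tcp_pos"]]))
E
```

```text
4.9 [ 488.52843423 -181.55581965   15.84618194] [ 7.75976404e-02  9.96984456e-01 -1.85186543e-04  7.52297272e-04] [-0.07060627 -0.75312305  0.06154815]
[[409.20065682 239.82626044]]
```

View pics/s1.png

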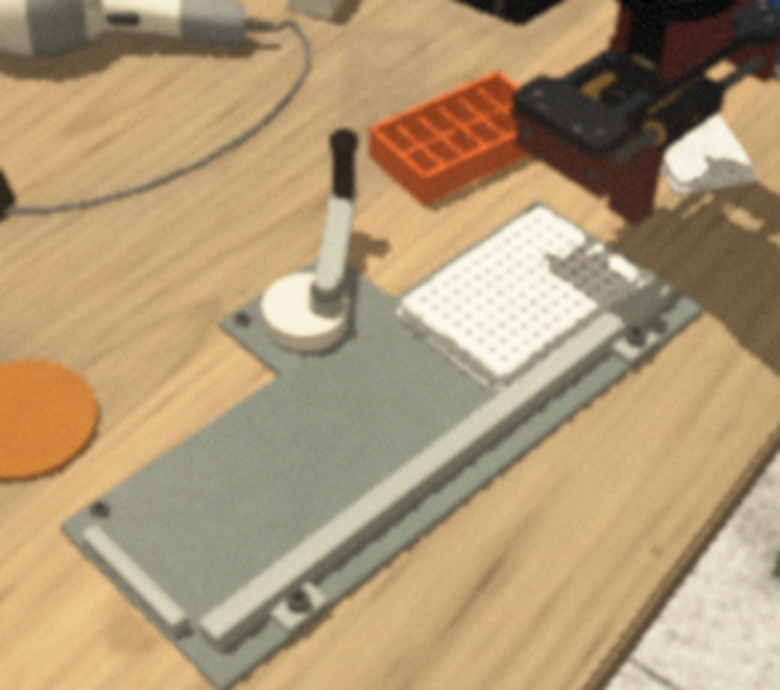

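The closed fingers stand just behind the plate, about 25 mm off its rear edge, with the roller still slack. I now push it.

Emit:
{"name": "arm_command", "arguments": {
  "motion": [
    [0, [0, 8, 2], [0, 0, 0]],
    [0, [0, 12, 0], [0, 0, 0]],
    [0, [0, 12, 0], [0, 0, 0]],
    [0, [0, 12, 0], [0, 0, 0]],
    [0, [0, 12, 0], [0, 0, 0]],
    [0, [0, 12, 0], [0, 0, 0]],
    [0, [0, 12, 0], [0, 0, 0]],
    [0, [0, 12, 0], [0, 0, 0]],
    [0, [0, 12, 0], [0, 0, 0]],
    [0, [0, 10, 0], [0, 0, 0]],
    [0, [0, 6, 0], [0, 0, 0]],
    [0, [0, 0, 0], [0, 0, 0]],
    [0, [0, 0, 0], [0, 0, 0]]
  ]
}}

```text
t: 6.25
tcp_pos: [506.1, -62.1, 12.3]
eef_rot: [0.077, 0.997, -0.0, -0.0]
ft_force: [0.6, -0.0, -1.0]
gripper_width: 0.006
finger_force: 0.0
```

```bash
cat >> h.py <<'E'
O=np.array([516,27.]);v=np.array([.155,.988]);u=np.array([.988,-.155])
def lane(p): p=np.asarray(p)[:2]-O;return np.round([p@u,p@v],1)
def plates(c,z=18):
    for r in trace(c,"plate")[:2]:
        ys,xs=np.nonzero(r["pixels"]);w=np.array([at(c,p,z)[:2] for p in zip(xs,ys)],np.float32)
        q=cv2.minAreaRect(w);print("plate",round(r["conf"],2),np.round(q[0],1),np.round(q[1],1),round(q[2],1),"lane",lane(q[0]))
E
python3 - <<'E'
from h import *
o=sensors.get_obs();print(o["t"],o["tcp_pos"],lane(o["tcp_pos"]),o["ft_force"])
for n in("side","scene"): c=optics.capture(n);plates(c)
E
```

```text
6.25 [506.0625763  -62.05790427  12.34032534] [  4.  -89.5] [ 0.62545402 -0.03780074 -1.00056961]
plate 0.96 [515.2  17.8] [133.3  87.8] 80.6 lane [ 0.7 -9.2]
plate 0.92 [ 488.1 -261. ] [60.4 91.4] 51.8 lane [  17.1 -288.8]
plate 0.81 [ 492.8 -285.3] [59.7 84.3] 53.0 lane [  25.5 -312.1]
plate 0.69 [486.5  11.8] [133.6  25.4] 80.7 lane [-26.8 -19.5]
```

Emit:
{"name": "arm_command", "arguments": {
  "motion": [
    [0, [0, 6, 0], [0, 0, 0]],
    [0, [0, 7, 0], [0, 0, 0]],
    [0, [0, 0, 0], [0, 0, 0]],
    [0, [0, -8, 0], [0, 0, 0]],
    [0, [0, -4, -20], [0, 0, 0]],
    [0, [0, 0, -40], [0, 0, 0]],
    [0, [0, 10, -45], [0, 0, 0]],
    [0, [0, 30, -45], [0, 0, 0]],
    [0, [0, 40, -45], [0, 0, 0]],
    [0, [0, 40, -30], [0, 0, 0]],
    [0, [0, 20, 0], [0, 0, 0]],
    [0, [0, 0, 0], [0, 0, 0]],
    [0, [0, 0, 0], [0, 0, 0]]
  ]
}}

```text
t: 7.75
tcp_pos: [526.1, 67.4, 226.0]
eef_rot: [0.077, 0.997, -0.0, -0.0]
ft_force: [-0.7, -0.1, -0.4]
gripper_width: 0.008
finger_force: 0.0
```

```bash
python3 - <<'E'
from h import *
o=sensors.get_obs();print(o["t"],o["tcp_pos"],lane(o["tcp_pos"]),o["ft_force"])
c=optics.capture("wrist");plates(c,20);save(c,"w2")
c2=optics.capture("side");plates(c2)
for n in("lever_peg","roller_center"):
    for r in trace(c,n)[:1]: print(n,r["conf"],r["pixel"],r["pixels"].sum())
E
```

```text
7.75 [526.06886943  67.43516602 225.96614416] [ 3.7 41.5] [-0.68170234 -0.07103479 -0.41085831]
plate 0.84 [518.7  25.8] [127.1  85.1] 81.1 lane [ 2.9 -0.7]
plate 0.67 [ 506.2 -241.3] [21.  80.7] 67.2 lane [  31.9 -266.6]
plate 0.6 [517.   29.3] [134.7  88.3] 80.6 lane [0.6 2.4]
lever_peg 0.8 [253.7, 285.4] 3362
roller_center 0.87 [255.1, 285.4] 3340
```

View pics/w2.png

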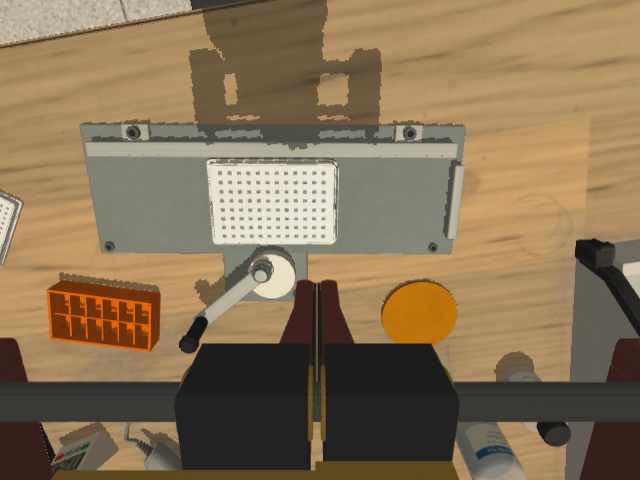

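The plate is now beside the roller at (272,202), parallel to the fence at row 150. The bolt is at (262,270), and the peg head at (187,343).

```bash
python3 - <<'E'
from h import *
c=optics.capture("wrist")
bl,br=at(c,(80,125),6),at(c,(465,126),6)
print("bed near corners",lane(bl),lane(br))
print("bolt",[ (at(c,(262,269),z).round(1),lane(at(c,(262,269),z))) for z in(34,40)])
for z in(80,): print("peg",at(c,(187,344),z).round(1),lane(at(c,(187,344),z)))
print("peg foot", lane(at(c,(204,319),34)))
print("roller",lane(at(c,(273,276),22)))
print("fence face",lane(at(c,(92,157),20)),lane(at(c,(455,157),20)))
print("plate edge fence side",lane(at(c,(210,160),20)),lane(at(c,(336,160),20)),"roller side",lane(at(c,(214,245),20)),lane(at(c,(335,245),20)))
E
```

```text
bed near corners [ -70.4 -186.2] [-68.9 183.7]
bolt [(array([580.4,   3.1,  34. ]), array([ 67.4, -13.6])), (array([578.1,   4.4,  40. ]), array([ 64.9, -12.7]))]
peg [625.6 -70.6  80. ] [123.4 -79.5]
peg foot [123.4 -76.6]
roller [80.1 -4.4]
fence face [ -41.5 -172. ] [-41.  172.3]
plate edge fence side [-38.6 -60.3] [-38.4  59.5] roller side [ 46.7 -63.5] [46.9 59.7]
```

Emit:
{"name": "arm_command", "arguments": {
  "motion": [
    [45, [-25, -25, 0], [0, 0, 0]],
    [45, [-32, -32, 0], [0, 0, 0]],
    [45, [-32, -32, 0], [0, 0, 0]],
    [45, [-31, -31, 0], [0, 0, 0]],
    [45, [0, 0, 20], [0, 0, 7.9]],
    [45, [0, 0, 30], [0, 0, 7.9]],
    [45, [0, 0, 30], [0, 0, 7.9]],
    [45, [0, 0, 25], [0, 0, 7.9]],
    [45, [0, 0, 0], [0, 0, 0]],
    [45, [0, 0, 0], [0, 0, 0]]
  ]
}}

```text
t: 9.1
tcp_pos: [626.5, -69.1, 121.5]
eef_rot: [0.344, 0.939, -0.0, -0.0]
ft_force: [0.6, -0.5, 0.0]
gripper_width: 0.447
finger_force: 0.0
```

```bash
python3 - <<'E'
from h import *
from scipy.spatial.transform import Rotation as Rr
o=sensors.get_obs();R=Rr.from_quat(o["eef_rot"]).as_matrix()
print(o["t"],o["tcp_pos"],lane(o["tcp_pos"]),R.round(3),o["ft_force"],o["joints"].round(2))
print("to peg in tool axes",R.T@(np.array([625.8,-69.5,38])-o["tcp_pos"]))
c=optics.capture("wrist");save(c,"w3")
print(proj(c,[o["tcp_pos"],[625.8,-69.5,80]]))
E
```

```text
9.1 [626.52446384 -69.08224996 121.52385218] [124.1 -77.8] [[-0.763  0.646 -0.001]
 [ 0.646  0.763 -0.001]
 [ 0.    -0.001 -1.   ]] [ 0.56391036 -0.4542278   0.01194066] [-0.43  0.6   0.67  1.72 -0.43  0.98  1.27]
to peg in tool axes [ 0.2688903  -0.69809641 83.5246886 ]
[[316.22320749 299.03847731]
 [314.9560251  265.62015735]]
```

View pics/w3.png

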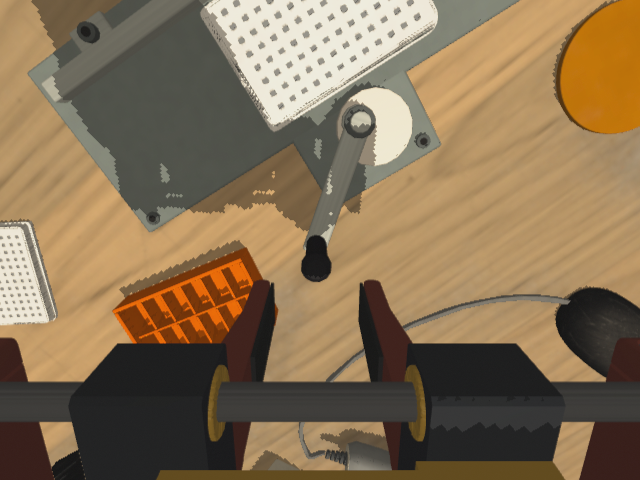

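The peg head sits at (316,266), matching the predicted (315,266), midway between the open fingers. I descend and grip.

Emit:
{"name": "arm_command", "arguments": {
  "motion": [
    [45, [0, 0, 20], [0, 0, 0]],
    [45, [0, 0, 30], [0, 0, 0]],
    [45, [0, 0, 25], [0, 0, 0]],
    [45, [0, 0, 8], [0, 0, 0]],
    [45, [0, 0, 0], [0, 0, 0]],
    [5, [0, 0, 0], [0, 0, 0]],
    [5, [0, 0, 0], [0, 0, 0]],
    [5, [0, 0, 0], [0, 0, 0]],
    [5, [0, 0, 0], [0, 0, 0]],
    [5, [0, 0, 0], [0, 0, 0]]
  ],
  "newtons": 10
}}

```text
t: 10.15
tcp_pos: [627.3, -69.1, 39.4]
eef_rot: [0.346, 0.938, 0.0, 0.001]
ft_force: [-1.8, -0.9, 7.0]
gripper_width: 0.197
finger_force: 10.0
```

```bash
cat >> h.py <<'E'
PV=np.array([67.,-13.])
def peg():
    o=sensors.get_obs();p=np.asarray(o["tcp_pos"])[:2]-O;q=np.array([p@u,p@v])-PV
    f=o["ft_force"];f=np.array([f[:2]@u,f[:2]@v]);n=q/np.linalg.norm(q);t=np.array([-n[1],n[0]])
    print("t",o["t"],"r",np.linalg.norm(q).round(1),"th",np.arctan2(q[1],q[0]).round(3),"f rad/tan",(f@n).round(2),(f@t).round(2),"w",o["gripper_width"],o["finger_force"])
E
python3 - <<'E'
from h import *
peg()
E
```

```text
t 10.15 r 86.8 th -0.841 f rad/tan -0.24 -2.02 w 0.19677589320654265 10.000303695851471
```

Emit:
{"name": "arm_command", "arguments": {
  "motion": [
    [5, [-1.5, 6.2, 0], [0, 0, 0]],
    [5, [-1.4, 6.2, 0], [0, 0, 0]],
    [5, [-0.6, 6.4, 0], [0, 0, 0]],
    [5, [-0.4, 6.4, 0], [0, 0, 0]],
    [5, [0.2, 4.2, 0], [0, 0, 0]],
    [5, [0.2, 4.2, 0], [0, 0, 0]],
    [5, [0.8, 5.9, 0], [0, 0, 0]],
    [5, [0, 0, 0], [0, 0, 0]],
    [5, [0, 0, 0], [0, 0, 0]]
  ]
}}

```text
t: 11.05
tcp_pos: [655.7, -39.8, 39.0]
eef_rot: [0.346, 0.938, 0.001, 0.001]
ft_force: [3.2, -2.0, 4.0]
gripper_width: 0.201
finger_force: 10.0
```

```bash
python3 - <<'E'
from h import *
peg()
E
```

```text
t 11.05 r 87.2 th -0.368 f rad/tan 3.82 -0.13 w 0.20061213006003728 10.000223489278142
```

Emit:
{"name": "arm_command", "arguments": {
  "motion": [
    [5, [0.9, 3.9, 0], [0, 0, 0]],
    [5, [0, 0, 0], [0, 0, 0]],
    [5, [0, 0, 0], [0, 0, 0]]
  ]
}}

```text
t: 11.35
tcp_pos: [657.1, -36.6, 38.9]
eef_rot: [0.346, 0.938, 0.0, 0.001]
ft_force: [2.2, -2.3, 5.5]
gripper_width: 0.19
finger_force: 10.0
```

```bash
python3 - <<'E'
from h import *
peg()
c=optics.capture("side");plates(c)
E
```

```text
t 11.35 r 86.9 th -0.327 f rad/tan 3.03 -1.01 w 0.19049420692439017 10.000265287417278
plate 0.97 [516.7  29.2] [133.6  87.2] 80.7 lane [0.4 2.3]
plate 0.61 [ 487.6 -260.2] [62.9 93.7] 52.3 lane [  16.4 -288.2]
```

Emit:
{"name": "arm_command", "arguments": {
  "motion": [
    [5, [1.0, 3.9, 0], [0, 0, 0]],
    [5, [0, 0, 0], [0, 0, 0]],
    [5, [0, 0, 0], [0, 0, 0]]
  ]
}}

```text
t: 11.75
tcp_pos: [658.7, -32.9, 38.8]
eef_rot: [0.346, 0.938, 0.0, 0.001]
ft_force: [2.7, -2.2, 6.1]
gripper_width: 0.192
finger_force: 10.0
```

```bash
python3 - <<'E'
from h import *
peg()
E
```

```text
t 11.75 r 86.7 th -0.281 f rad/tan 3.41 -0.89 w 0.19213677905163587 10.000203600211535
```

Emit:
{"name": "arm_command", "arguments": {
  "motion": [
    [5, [1.2, 3.8, 0], [0, 0, 0]],
    [5, [0, 0, 0], [0, 0, 0]],
    [5, [0, 0, 0], [0, 0, 0]]
  ]
}}

```text
t: 12.05
tcp_pos: [660.1, -29.1, 38.8]
eef_rot: [0.346, 0.938, 0.0, 0.0]
ft_force: [1.8, -2.3, 5.6]
gripper_width: 0.197
finger_force: 10.0
```

```bash
python3 - <<'E'
from h import *
peg()
E
```

```text
t 12.05 r 86.4 th -0.234 f rad/tan 2.56 -1.46 w 0.1972964446506628 10.000245756818913
```

Emit:
{"name": "arm_command", "arguments": {
  "motion": [
    [5, [1.3, 3.8, 0], [0, 0, 0]],
    [5, [0, 0, 0], [0, 0, 0]],
    [5, [0, 0, 0], [0, 0, 0]]
  ]
}}

```text
t: 12.35
tcp_pos: [661.4, -25.3, 38.7]
eef_rot: [0.346, 0.938, 0.0, 0.0]
ft_force: [2.1, -2.1, 6.8]
gripper_width: 0.189
finger_force: 10.0
```

```bash
python3 - <<'E'
from h import *
peg()
E
```

```text
t 12.35 r 86.3 th -0.188 f rad/tan 2.7 -1.26 w 0.18891496328884388 10.000257955107372
```

Emit:
{"name": "arm_command", "arguments": {
  "motion": [
    [5, [1.5, 3.7, 0], [0, 0, 0]],
    [5, [0, 0, 0], [0, 0, 0]],
    [5, [0, 0, 0], [0, 0, 0]]
  ]
}}

```text
t: 12.65
tcp_pos: [662.5, -21.5, 38.7]
eef_rot: [0.346, 0.938, 0.0, 0.0]
ft_force: [-0.1, -1.8, 5.6]
gripper_width: 0.202
finger_force: 10.0
```

```bash
python3 - <<'E'
from h import *
peg()
E
```

```text
t 12.65 r 86.1 th -0.142 f rad/tan 0.42 -1.71 w 0.20160015802860126 10.000203725940082
```

Emit:
{"name": "arm_command", "arguments": {
  "motion": [
    [5, [1.6, 3.7, 0], [0, 0, 0]],
    [5, [0, 0, 0], [0, 0, 0]],
    [5, [0, 0, 0], [0, 0, 0]]
  ]
}}

```text
t: 12.95
tcp_pos: [663.6, -17.6, 38.6]
eef_rot: [0.346, 0.938, 0.0, -0.0]
ft_force: [0.7, -2.8, 4.9]
gripper_width: 0.196
finger_force: 10.0
```

```bash
python3 - <<'E'
from h import *
peg()
c=optics.capture("side");plates(c)
E
```

```text
t 12.95 r 86.1 th -0.095 f rad/tan 1.4 -2.56 w 0.1963869140182731 10.000262452522293
plate 0.83 [ 487.9 -261.4] [60.4 90.9] 52.1 lane [  16.9 -289.3]
plate 0.56 [516.2  28.7] [133.4  88.6] 81.0 lane [-0.1  1.7]
```

Emit:
{"name": "arm_command", "arguments": {
  "motion": [
    [5, [1.3, 2.7, 0], [0, 0, 0]],
    [5, [0, 0, 0], [0, 0, 0]],
    [5, [0, 0, 0], [0, 0, 0]]
  ]
}}

```text
t: 13.35
tcp_pos: [664.2, -14.8, 38.5]
eef_rot: [0.346, 0.938, 0.0, -0.0]
ft_force: [-0.4, -2.7, 6.7]
gripper_width: 0.196
finger_force: 10.0
```

```bash
python3 - <<'E'
from h import *
peg()
E
```

```text
t 13.35 r 86.0 th -0.062 f rad/tan 0.19 -2.69 w 0.19595142556149764 10.000262154790107
```

Emit:
{"name": "arm_command", "arguments": {
  "motion": [
    [5, [1.3, 2.7, 0], [0, 0, 0]],
    [5, [0, 0, 0], [0, 0, 0]],
    [5, [0, 0, 0], [0, 0, 0]]
  ]
}}

```text
t: 13.65
tcp_pos: [664.9, -11.9, 38.5]
eef_rot: [0.346, 0.938, 0.0, -0.0]
ft_force: [0.2, -2.9, 5.6]
gripper_width: 0.197
finger_force: 10.0
```

```bash
python3 - <<'E'
from h import *
peg()
E
```

```text
t 13.65 r 86.2 th -0.028 f rad/tan 0.76 -2.78 w 0.19689678704747698 10.000210416619666
```

Emit:
{"name": "arm_command", "arguments": {
  "motion": [
    [5, [1.4, 2.7, 0], [0, 0, 0]],
    [5, [0, 0, 0], [0, 0, 0]],
    [5, [0, 0, 0], [0, 0, 0]]
  ]
}}

```text
t: 13.95
tcp_pos: [665.5, -8.9, 38.5]
eef_rot: [0.346, 0.938, 0.0, -0.0]
ft_force: [-0.8, -2.0, 5.2]
gripper_width: 0.197
finger_force: 10.0
```

```bash
python3 - <<'E'
from h import *
peg()
c=optics.capture("side");plates(c)
E
```

```text
t 13.95 r 86.3 th 0.008 f rad/tan -0.5 -2.13 w 0.1973031189321771 10.000171870342456
plate 0.89 [515.9  28.1] [135.   89.5] 80.6 lane [-0.3  1.1]
plate 0.67 [ 487.1 -260.2] [60.5 96.8] 51.8 lane [  16.  -288.2]
```

Emit:
{"name": "arm_command", "arguments": {
  "motion": [
    [5, [1.4, 2.6, 0], [0, 0, 0]],
    [5, [0, 0, 0], [0, 0, 0]],
    [5, [0, 0, 0], [0, 0, 0]]
  ]
}}

```text
t: 14.35
tcp_pos: [666.0, -6.3, 38.4]
eef_rot: [0.346, 0.938, -0.0, -0.0]
ft_force: [-0.5, -3.1, 4.9]
gripper_width: 0.2
finger_force: 10.0
```

```bash
python3 - <<'E'
from h import *
peg()
c=optics.capture("side");plates(c)
E
```

```text
t 14.35 r 86.5 th 0.039 f rad/tan -0.1 -3.16 w 0.20022158355705053 10.000218133536691
plate 0.71 [ 488.7 -261.6] [62.1 94.1] 52.9 lane [  17.8 -289.3]
plate 0.54 [636.5 -17.7] [ 54.4 188. ] 58.7 lane [126.  -25.4]
```

Emit:
{"name": "arm_command", "arguments": {
  "motion": [
    [5, [1.7, 2.5, 0], [0, 0, 0]],
    [5, [0, 0, 0], [0, 0, 0]],
    [5, [0, 0, 0], [0, 0, 0]]
  ]
}}

```text
t: 14.75
tcp_pos: [666.3, -3.8, 38.4]
eef_rot: [0.346, 0.938, -0.0, -0.0]
ft_force: [-0.2, -3.8, 5.4]
gripper_width: 0.195
finger_force: 10.0
```

```bash
python3 - <<'E'
from h import *
peg()
E
```

```text
t 14.75 r 86.4 th 0.068 f rad/tan 0.13 -3.77 w 0.19545453703239554 10.000250566836257
```

Emit:
{"name": "arm_command", "arguments": {
  "motion": [
    [5, [1.7, 2.5, 0], [0, 0, 0]],
    [5, [0, 0, 0], [0, 0, 0]],
    [5, [0, 0, 0], [0, 0, 0]]
  ]
}}

```text
t: 15.05
tcp_pos: [666.5, -1.0, 38.3]
eef_rot: [0.346, 0.938, -0.0, -0.0]
ft_force: [-0.4, -5.6, 5.4]
gripper_width: 0.195
finger_force: 10.0
```

```bash
python3 - <<'E'
from h import *
peg()
c=optics.capture("wrist");save(c,"w4");plates(c,20)
E
```

```text
t 15.05 r 86.5 th 0.101 f rad/tan -0.09 -5.57 w 0.19484685776598257 10.00024254719392
plate 0.57 [548.5   7.3] [132.9  66.1] 49.5 lane [ 35.2 -14.4]
```

View pics/w4.png

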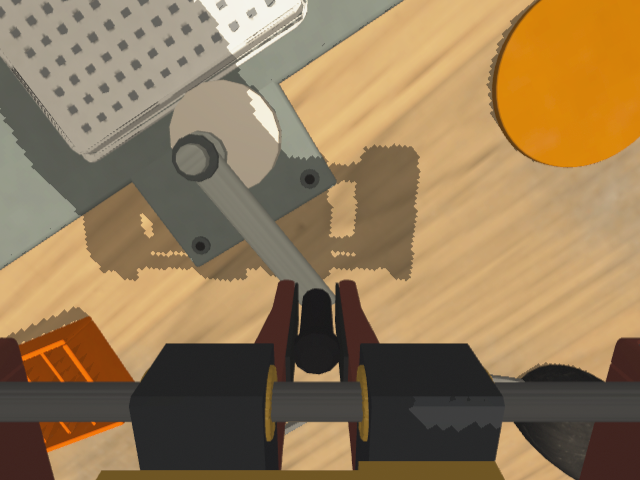

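The roller at (215,140) now touches the plate's edge at (180,135), and the turning force is rising. One more small step to confirm the stop.

Emit:
{"name": "arm_command", "arguments": {
  "motion": [
    [5, [1.7, 2.4, 0], [0, 0, 0]],
    [5, [0, 0, 0], [0, 0, 0]],
    [5, [0, 0, 0], [0, 0, 0]]
  ]
}}

```text
t: 15.45
tcp_pos: [666.7, 0.3, 38.4]
eef_rot: [0.347, 0.938, -0.001, 0.0]
ft_force: [-0.9, -6.3, 4.2]
gripper_width: 0.197
finger_force: 10.0
```

```bash
python3 - <<'E'
from h import *
peg()
c=optics.capture("side");plates(c)
E
```

```text
t 15.45 r 86.6 th 0.116 f rad/tan -0.68 -6.29 w 0.1971313245402895 10.000187970144907
plate 0.97 [515.1  28. ] [134.3  86. ] 80.2 lane [-1.   0.8]
plate 0.94 [ 488.1 -260.6] [62.2 91. ] 51.7 lane [  17.  -288.5]
```

Emit:
{"name": "arm_command", "arguments": {
  "motion": [
    [5, [-2.3, -3.3, 0], [0, 0, 0]],
    [5, [-2.3, -3.3, 0], [0, 0, 0]],
    [5, [-2.3, -3.3, 0], [0, 0, 0]],
    [5, [-0.5, -0.8, 0], [0, 0, 0]],
    [5, [0, 0, 0], [0, 0, 0]],
    [5, [0, 0, 0], [0, 0, 0]]
  ]
}}

```text
t: 16.15
tcp_pos: [666.1, -9.5, 38.3]
eef_rot: [0.346, 0.938, 0.0, -0.0]
ft_force: [3.4, 3.1, 1.5]
gripper_width: 0.198
finger_force: 10.0
```

```bash
python3 - <<'E'
from h import *
peg()
E
```

```text
t 16.15 r 86.9 th 0.002 f rad/tan 2.86 3.54 w 0.19847014670234436 10.000269711163128
```

Emit:
{"name": "arm_command", "arguments": {
  "motion": [
    [5, [-1.3, -2, 0], [0, 0, 0]],
    [5, [0, 0, 0], [0, 0, 0]],
    [5, [0, 0, 0], [0, 0, 0]]
  ]
}}

```text
t: 16.45
tcp_pos: [665.7, -13.2, 38.3]
eef_rot: [0.346, 0.938, -0.0, 0.0]
ft_force: [3.9, 3.4, 2.0]
gripper_width: 0.197
finger_force: 10.0
```

```bash
python3 - <<'E'
from h import *
peg()
E
```

```text
t 16.45 r 87.2 th -0.04 f rad/tan 3.14 4.06 w 0.19667885806550006 10.000026284978958
```

Emit:
{"name": "arm_command", "arguments": {
  "motion": [
    [40, [0, 0, 0], [0, 0, 0]],
    [40, [0, 0, 0], [0, 0, 0]],
    [40, [0, 0, 0], [0, 0, 0]],
    [40, [0, 0, 0], [0, 0, 0]],
    [40, [0, 0, -15], [0, 0, 0]],
    [40, [0, 0, -35], [0, 0, 0]],
    [40, [0, 0, -45], [0, 0, 0]],
    [40, [0, 0, -45], [0, 0, 0]],
    [40, [10, -30, -35], [0, 0, 0]],
    [40, [20, -40, 0], [0, 0, -6]],
    [40, [10, -40, 0], [0, 0, -8]],
    [40, [10, -30, 0], [0, 0, -8]],
    [40, [0, 0, 0], [0, 0, -8]],
    [40, [0, 0, 0], [0, 0, 0]],
    [40, [0, 0, 0], [0, 0, 0]]
  ]
}}

```text
t: 17.95
tcp_pos: [544.4, -96.2, 214.1]
eef_rot: [0.093, 0.996, 0.0, 0.001]
ft_force: [0.2, 0.2, 0.5]
gripper_width: 0.4
finger_force: 0.0
```

```bash
python3 - <<'E'
from h import *
o=sensors.get_obs();print(o["t"],o["tcp_pos"],lane(o["tcp_pos"]),o["eef_rot"])
c=optics.capture("wrist");plates(c,20);save(c,"w5")
c2=optics.capture("side");plates(c2)
E
```

```text
17.95 [544.44763294 -96.21488785 214.1438131 ] [  47.2 -117.3] [9.31929590e-02 9.95647858e-01 3.34000676e-04 5.50294667e-04]
plate 0.63 [ 496.  -272.2] [56.2 83.4] 51.5 lane [  26.6 -298.7]
plate 0.92 [ 489.  -261.4] [59.8 91.9] 52.7 lane [  18.  -289.1]
plate 0.61 [514.9  28.4] [130.8  83.6] 80.5 lane [-1.3  1.2]
```

View pics/w5.png

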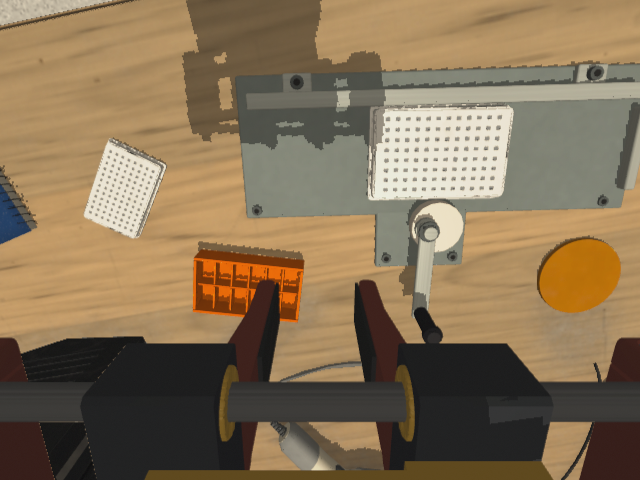

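```bash
python3 - <<'E'
from h import *
c=optics.capture("wrist")
im=c["pixels"]; g=im.astype(int).sum(2)
# dark head blob
m=(g<90).astype(np.uint8);m[:300]=0;m[:,:405]=0;m[:,450:]=0;m[355:]=0
ys,xs=np.nonzero(m);print("dark rows",ys.min(),ys.max(),xs.min(),xs.max())
for px in((432,335),): p=at(c,px,80);print("peg head",p.round(1),lane(p))
p=lane(at(c,(432,335),80))-PV;print("theta",np.arctan2(p[1],p[0]),np.hypot(*p))
print("expected head px from release TCP",proj(c,[[665.7,-13.2,80],[666.5,-1,80]]))
for z in(34,40):print("bolt",lane(at(c,(429,230),z)))
f1,f2=at(c,(250,109),20),at(c,(630,102),20);print("fence",lane(f1),lane(f2))
print("roller px",[lane(at(c,q,22)) for q in((438,201),(412,225),(464,225))])
save(c,"w5c",(360,90,520,350),2.3)
E
```

```text
dark rows 309 354 405 449
peg head [663.2 -14.7  80. ] [151.9 -18.4]
theta -0.06351867756828876 85.07155811433103
expected head px from release TCP [[433.97740108 337.1472085 ]
 [447.88543809 335.71650259]]
bolt [ 69.1 -13.1]
bolt [ 67.2 -14.9]
fence [ -42.7 -173.5] [-39.  160.3]
roller px [array([44.4, -2.8]), array([ 67.2, -26.2]), array([68.7, 23.7])]
```

View pics/w5c.png

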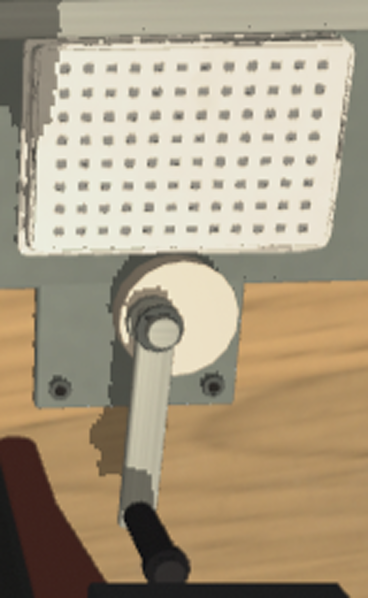

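The lever stands where I released it: head at (432,335), against an expected (434,337). The roller's edge at crop (175,254) leaves a thin gap below the plate's edge at crop y = 250. I check that gap once with a pixel profile.

```bash
python3 - <<'E'
from h import *
from scipy.spatial.transform import Rotation as Rr
o=sensors.get_obs();R=Rr.from_quat(o["eef_rot"]).as_matrix()
c=optics.capture("wrist");g=c["pixels"].astype(int).sum(2)//3
print("head px if centred",proj(c,[np.array(o["tcp_pos"])+R@[0,0,-41.6]]))
w=cv2.imread("pics/w4.png").astype(int).sum(2)//3
print("w4 head row 355 cols",[(x,w[355,x]) for x in range(290,350,2)])
for col in range(430,450,3): print(col,g[194:212,col])
for r in(197,198,199,200,201,202,203): print(r,"plate",lane(at(c,(438,r),20)),"roller",lane(at(c,(438,r),22)))
E
```

```text
head px if centred [[317.30635108 350.85529194]]
w4 head row 355 cols [(290, np.int64(29)), (292, np.int64(28)), (294, np.int64(28)), (296, np.int64(28)), (298, np.int64(28)), (300, np.int64(28)), (302, np.int64(31)), (304, np.int64(30)), (306, np.int64(30)), (308, np.int64(31)), (310, np.int64(30)), (312, np.int64(30)), (314, np.int64(30)), (316, np.int64(30)), (318, np.int64(30)), (320, np.int64(30)), (322, np.int64(30)), (324, np.int64(30)), (326, np.int64(31)), (328, np.int64(31)), (330, np.int64(30)), (332, np.int64(28)), (334, np.int64(28)), (336, np.int64(28)), (338, np.int64(28)), (340, np.int64(28)), (342, np.int64(28)), (344, np.int64(31)), (346, np.int64(31)), (348, np.int64(39))]
430 [227 227 228 227 225 167  98  86  99 102 103 156 211 220 220 219 220 220]
433 [227 228 228 225 221 160  96  98 102 103 128 206 219 219 219 219 219 219]
436 [229 228 228 202 212 160 104 101 103 103 176 215 219 219 219 219 219 219]
439 [228 228 229 226 222 172  99  96 103 125 205 219 219 219 219 219 219 219]
442 [227 228 227 225 221 163  93  79  98 103 198 218 218 219 219 219 219 219]
445 [227 228 228 224 214 167  99  73  89 100 146 209 219 219 219 219 219 219]
448 [228 228 228 185 199 219 142  75  73  73  87 194 217 218 218 218 218 219]
197 plate [40.9 -2.5] roller [40.4 -3.2]
198 plate [41.8 -2.5] roller [41.4 -3.1]
199 plate [42.8 -2.4] roller [42.4 -3. ]
200 plate [43.8 -2.3] roller [43.3 -3. ]
201 plate [44.7 -2.3] roller [44.3 -2.9]
202 plate [45.7 -2.2] roller [45.2 -2.8]
203 plate [46.7 -2.1] roller [46.2 -2.8]
```

The gap at the contact column is about 1 px (about 1 mm) or less, and the force back-off gave 1.2–1.9 mm, so the setting is within the window. Now I go behind the plate with closed fingers.

Emit:
{"name": "arm_command", "arguments": {
  "motion": [
    [0, [12, 0, 0], [0, 0, -1.8]],
    [0, [16, 5, 20], [0, 0, 0]],
    [0, [16, 8, 35], [0, 0, 0]],
    [0, [0, 4, 40], [0, 0, 0]],
    [0, [0, 0, 40], [0, 0, 0]],
    [0, [0, 0, 35], [0, 0, 0]],
    [0, [0, 0, 20], [0, 0, 0]],
    [0, [0, 0, 0], [0, 0, 0]],
    [0, [0, 0, 0], [0, 0, 0]]
  ]
}}

```text
t: 19.15
tcp_pos: [502.8, -72.8, 23.8]
eef_rot: [0.076, 0.997, -0.0, -0.0]
ft_force: [0.4, -0.3, 0.9]
gripper_width: -0.001
finger_force: 0.0
```

```bash
python3 - <<'E'
from h import *
o=sensors.get_obs();print(o["t"],o["tcp_pos"],lane(o["tcp_pos"]),o["eef_rot"],o["gripper_width"],o["ft_force"])
c2=optics.capture("side");plates(c2)
E
```

```text
19.15 [502.76920702 -72.78273604  23.7776761 ] [   2.4 -100.6] [ 7.55131854e-02  9.97144753e-01 -1.00969546e-04 -2.99396563e-04] -0.0005569715430903413 [ 0.37826302 -0.29011182  0.8554728 ]
plate 0.87 [ 487.4 -261.2] [58.8 92. ] 50.7 lane [  16.4 -289.2]
plate 0.84 [514.6  28.8] [134.1  86.2] 80.2 lane [-1.7  1.6]
```

Emit:
{"name": "arm_command", "arguments": {
  "motion": [
    [0, [0, 0, 11], [0, 0, 0]],
    [0, [0, 6, 0], [0, 0, 0]],
    [0, [0, 8, 0], [0, 0, 0]],
    [0, [0, 8, 0], [0, 0, 0]],
    [0, [0, 8, 0], [0, 0, 0]],
    [0, [0, 8, 0], [0, 0, 0]],
    [0, [0, 8, 0], [0, 0, 0]],
    [0, [0, 8, 0], [0, 0, 0]],
    [0, [0, 0, 0], [0, 0, 0]]
  ]
}}

```text
t: 20.15
tcp_pos: [511.5, -17.7, 12.3]
eef_rot: [0.075, 0.997, 0.0, -0.0]
ft_force: [0.9, -0.6, -0.2]
gripper_width: 0.008
finger_force: 0.0
```

```bash
python3 - <<'E'
from h import *
o=sensors.get_obs();print(o["t"],o["tcp_pos"],lane(o["tcp_pos"]),o["ft_force"])
c2=optics.capture("side");plates(c2)
E
```

```text
20.15 [511.5344775  -17.70532244  12.3133088 ] [  2.5 -44.9] [ 0.87763169 -0.55618985 -0.23664112]
plate 0.84 [519.6  59.4] [132.6  84.2] 81.3 lane [-1.5 32.5]
plate 0.84 [ 488.6 -261.3] [58.8 88.7] 53.5 lane [  17.6 -289.1]
```

Emit:
{"name": "arm_command", "arguments": {
  "motion": [
    [0, [0, 8, 0], [0, 0, 0]],
    [0, [0, 8, 0], [0, 0, 0]],
    [0, [0, 8, 0], [0, 0, 0]],
    [0, [0, 8, 0], [0, 0, 0]],
    [0, [0, 8, 0], [0, 0, 0]],
    [0, [0, 8, 0], [0, 0, 0]],
    [0, [0, 7, 0], [0, 0, 0]],
    [0, [0, 5, 0], [0, 0, 0]],
    [0, [0, 0, 0], [0, 0, 0]],
    [0, [0, 0, 0], [0, 0, 0]]
  ]
}}

```text
t: 21.25
tcp_pos: [520.1, 40.2, 12.3]
eef_rot: [0.075, 0.997, 0.0, -0.0]
ft_force: [0.0, -0.8, 0.4]
gripper_width: 0.004
finger_force: 0.0
```

```bash
python3 - <<'E'
from h import *
o=sensors.get_obs();print(o["t"],o["tcp_pos"],lane(o["tcp_pos"]),o["ft_force"])
c2=optics.capture("side");plates(c2)
E
```

```text
21.25 [520.09473686  40.20186459  12.29379089] [ 2.  13.7] [ 0.01902151 -0.798712    0.37466837]
plate 0.79 [528.9 117.6] [132.8  85.1] 80.1 lane [-1.3 91.5]
plate 0.72 [ 488.4 -261.3] [59.1 90.6] 51.8 lane [  17.4 -289.1]
```

Emit:
{"name": "arm_command", "arguments": {
  "motion": [
    [0, [0, -6, 0], [0, 0, 0]],
    [0, [0, -8, -10], [0, 0, 0]],
    [0, [0, -10, -35], [0, 0, 0]],
    [0, [0, -20, -45], [0, 0, 0]],
    [0, [10, -40, -45], [0, 0, 0]],
    [0, [20, -45, -45], [0, 0, 0]],
    [0, [20, -45, -20], [0, 0, 0]],
    [0, [0, 0, 0], [0, 0, 0]],
    [0, [0, 0, 0], [0, 0, 0]],
    [0, [0, 0, 0], [0, 0, 0]]
  ]
}}

```text
t: 22.35
tcp_pos: [455.8, -104.1, 191.6]
eef_rot: [0.075, 0.997, 0.0, -0.0]
ft_force: [-0.4, 0.5, 0.2]
gripper_width: 0.002
finger_force: 0.0
```

```bash
python3 - <<'E'
from h import *
o=sensors.get_obs();print(o["t"],o["tcp_pos"],lane(o["tcp_pos"]),o["ft_force"])
c=optics.capture("wrist");plates(c,20);save(c,"w6")
# fence face and roller inner edge measured in the same frame: profile across lane at roller's y
g=c["pixels"].astype(int).sum(2)//3
cam=lambda x,y,z:proj(c,[[*(O+u*x+v*y),z]])[0]
for y in(-8,-4,-1,2,5):
    s=[]
    for x in np.arange(30,60,1.0):
        px=cam(x,y,22); s.append(int(cv2.getRectSubPix(g.astype(np.uint8),(1,1),tuple(map(float,px)))[0,0]))
    f=[]
    for x in np.arange(-50,-34,1.0):
        px=cam(x,y,20); f.append(int(cv2.getRectSubPix(g.astype(np.uint8),(1,1),tuple(map(float,px)))[0,0]))
    print(y,"roller x30..",s,"fence x-50..",f)
p=lane(o["tcp_pos"]);print("head px expected",cam(*(PV+85*np.array([np.cos(-.05),np.sin(-.05)])),80))
r=trace(c,"roller_center")[0];ys,xs=np.nonzero(r["pixels"]);print(r["conf"],xs.min(),xs.max(),ys.min(),ys.max())
E
```

```text
22.35 [ 455.8031568  -104.0796794   191.58873971] [ -39.2 -138.8] [-0.37693258  0.54303129  0.16876142]
plate 0.71 [529.5 109.9] [132.6  83. ] 81.3 lane [ 0.5 84. ]
plate 0.61 [ 492.1 -272.1] [55.6 86.4] 53.1 lane [  22.7 -299.2]
-8 roller x30.. [120, 120, 119, 119, 119, 89, 73, 71, 71, 72, 79, 92, 99, 100, 100, 100, 101, 117, 165, 208, 215, 215, 215, 215, 214, 214, 214, 214, 214, 192] fence x-50.. [171, 171, 171, 170, 171, 172, 173, 168, 149, 130, 124, 124, 124, 124, 122, 122]
-4 roller x30.. [122, 121, 120, 120, 120, 121, 91, 74, 71, 71, 75, 89, 99, 101, 101, 101, 102, 135, 201, 214, 214, 214, 214, 214, 214, 214, 214, 214, 214, 214] fence x-50.. [171, 171, 170, 169, 170, 172, 173, 168, 149, 129, 123, 124, 123, 123, 122, 123]
-1 roller x30.. [120, 120, 120, 120, 120, 121, 91, 74, 72, 72, 71, 82, 94, 99, 101, 101, 118, 166, 207, 214, 214, 214, 214, 213, 214, 214, 214, 214, 214, 214] fence x-50.. [170, 171, 170, 169, 170, 171, 172, 169, 148, 127, 124, 123, 123, 123, 122, 123]
2 roller x30.. [120, 119, 119, 119, 119, 120, 120, 98, 81, 74, 72, 71, 83, 95, 100, 100, 100, 135, 199, 213, 214, 214, 214, 214, 213, 213, 213, 213, 213, 214] fence x-50.. [170, 171, 170, 169, 169, 172, 173, 169, 145, 124, 124, 124, 124, 123, 123, 124]
5 roller x30.. [120, 119, 119, 119, 119, 120, 120, 121, 121, 120, 115, 92, 76, 76, 89, 98, 100, 108, 148, 204, 214, 214, 213, 213, 213, 213, 213, 213, 213, 213] fence x-50.. [169, 170, 170, 168, 169, 171, 172, 169, 145, 124, 123, 125, 124, 124, 123, 122]
head px expected [451.10936955 435.37121381]
0.96 427 481 293 444
```

```bash
python3 - <<'E'
from h import *
c=optics.capture("wrist");g=(c["pixels"].astype(int).sum(2)//3).astype(np.uint8)
print(proj(c,[[*(O+u*0+v*150),20]]))
def prof(y,z,x0,x1,st=.5):
    return [int(cv2.getRectSubPix(g,(1,1),tuple(map(float,proj(c,[[*(O+u*x+v*y),z]])[0])))[0,0]) for x in np.arange(x0,x1,st)]
for y in(40,60,80,100): print(y,"near -46..",prof(y,20,-46,-32),"far 36..",prof(y,20,36,50))
for x in(-20,0,20): # plate rear edge along y
    print(x,"rear 10..",[int(cv2.getRectSubPix(g,(1,1),tuple(map(float,proj(c,[[*(O+u*x+v*y),20]])[0])))[0,0]) for y in np.arange(8,36,1.)])
E
```

```text
[[627.65064623 255.13655562]]
40 near -46.. [167, 168, 169, 169, 170, 171, 169, 165, 153, 137, 124, 111, 108, 111, 140, 169, 197, 203, 185, 191, 209, 218, 223, 224, 224, 224, 221, 208] far 36.. [208, 216, 222, 223, 224, 224, 224, 224, 224, 218, 205, 190, 171, 154, 141, 129, 125, 122, 121, 120, 120, 120, 120, 120, 120, 120, 120, 120]
60 near -46.. [167, 167, 167, 168, 159, 138, 140, 156, 167, 175, 150, 127, 113, 119, 155, 184, 208, 205, 190, 200, 214, 219, 223, 222, 222, 222, 222, 222] far 36.. [222, 222, 222, 222, 223, 223, 223, 223, 223, 214, 199, 182, 163, 147, 136, 127, 124, 122, 122, 123, 123, 124, 123, 123, 123, 123, 123, 123]
80 near -46.. [167, 167, 167, 168, 169, 169, 171, 170, 162, 150, 131, 117, 109, 119, 141, 172, 206, 195, 182, 199, 213, 219, 222, 222, 222, 221, 221, 221] far 36.. [221, 221, 221, 221, 221, 221, 221, 221, 221, 220, 218, 206, 191, 172, 149, 135, 128, 124, 124, 124, 124, 124, 124, 124, 124, 124, 124, 124]
100 near -46.. [167, 167, 167, 166, 167, 168, 170, 172, 173, 162, 140, 124, 110, 116, 127, 170, 204, 195, 192, 205, 214, 217, 219, 218, 218, 218, 217, 216] far 36.. [213, 218, 221, 222, 222, 222, 222, 222, 222, 220, 219, 210, 200, 176, 150, 137, 128, 124, 124, 124, 125, 125, 125, 125, 125, 124, 124, 124]
-20 rear 10.. [125, 124, 124, 124, 123, 123, 122, 122, 122, 103, 86, 110, 180, 212, 126, 96, 94, 95, 104, 160, 200, 188, 213, 223, 223, 224, 223, 223]
0 rear 10.. [120, 120, 120, 120, 120, 120, 120, 120, 119, 102, 88, 120, 162, 158, 141, 102, 96, 96, 104, 132, 122, 165, 222, 222, 222, 222, 223, 223]
20 rear 10.. [120, 121, 120, 121, 120, 121, 120, 119, 98, 75, 93, 136, 166, 179, 120, 97, 95, 95, 110, 177, 169, 170, 222, 222, 222, 223, 223, 222]
```

```bash
python3 - <<'E'
from h import *
print(bot.finish_job())
E
```

```text
the job is handed in; nothing more can be done
None
```

I set the roller by gauging it against the plate and backing off to an estimated 1–2 mm of play. I then slid the plate through the gap to about 90 mm past the roller, flat along the fence, and handed the job in. The hand-in returned no verdict. The play comes from the lever force and angle; my camera checks of the gap were too coarse to confirm it and read somewhat tighter. I didn't touch the petri dish or the rack.

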